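# Clip the socket bar back on its desk rail

## Robot

A 7-joint arm with a two-finger parallel gripper is mounted at the origin on the work surface. World frame = base frame: x ahead of the robot, y to its left, z up, the work surface at z = 0. Lengths are in m, angles in rad, forces in N, time in s.
With the tool pointing down it reaches from about 0.425 to 0.95 m from the base axis. Payload 4.7 kg.
Tool frame: the origin (TCP) lies on the centre line of the jaws, within the pads' length; the fingertips stand robot.nose_length ahead of it and the grasp point (between the pads) lies 8 mm behind it (robot.nose_length is the distance from the TCP to the fingertips, in m); z points along the fingers, y is the line along which they close (so a half turn about z gives the same grasp; the last joint's range is limited). The gripper opens to 85 mm and grips with 20 to 120 N. Pads are 22 mm wide; open, the fingers measure 114 mm over their backs; the gripper's body (76 mm by 85 mm) begins 54 mm behind the grasp point. The pads swing forward as they close: fully open they stand 13 mm farther back than shut.
Start: joints at [-0.029, 0.469, -0.049, 1.532, 0.024, 1.141, -0.082], TCP at [0.675, 0, 0.242] pointing down, gripper open.
Joint ranges: [-2.59, 2.59], [-0.33, 1.99], [-1.39, 1.29], [0.1, 2.45], [-1.04, 4.18], [0.21, 1.99], [-2.66, 2.66]. Speed limits (rad/s): [2.57, 2.57, 3.14, 3.14, 3.14, 3.14, 3.14].

## Interface

Orientations are given as [roll, pitch, yaw] about the fixed x, y, z axes, in that order (R = Rz(yaw) Ry(pitch) Rx(roll)).
In Python, from plant import robot gives the robot as it stands. Calls block until the motion is done:
- robot.goto(position, orientation): joint-space move of the TCP to a pose.
- robot.move_straight(position, vel=0.15, attitude=None, contact_N=None): straight line of the TCP; attitude=None keeps the orientation; vel is the mean speed in m/s. With contact_N (N) it stops when the force on the tool has changed by that much, and returns True; else False.
- robot.move_joints(angles): joint-space move.
- robot.grip(opening, strength=None): opening from 0.0 (shut) to 1.0 (fully open); strength is the grip in N (None keeps the last); returns when the fingers have stopped.
- robot.sleep(seconds).
- robot.inverse_kinematics(position, orientation): joint angles nearest the present ones, or None.
- robot.sense(): the state.
- robot.grab_frame(name): name is "scene" or "side" or "wrist"; returns a dict with "image" (480x640x3 uint8, red, green, blue), "range_z" (480x640 float32, m along the optical axis (not along the pixel's ray), 0 where there is no reading), "fx", "fy", "cx", "cy" (pixels), "R" (3x3) and "t" (3): a world point X has camera coordinates R X + t. Camera axes: x right, y down, z forward; pixel columns grow to the right and rows downward; lengths in m; the calibration is good to about 2 mm. A picture is of the moment at which its call begins.
A pose or a line that the arm cannot do raises robot.IKError and nothing moves.
- robot.close_job(): hands the job in; it is judged then, once.
The state is a dict: "t": time; "joint_pos": joint angles; "joint_velocities": joint speeds; "effort": joint torques, N m; "tcp_pos": TCP position; "tcp_rot": TCP orientation; "wrist_force": force on the tool from outside, world axes, zero at the start; "torque": the same for the moment, N m; "opening": opening from 0.0 (shut) to 1.0 (fully open); "gripper_force": force on a finger pad.
Only numpy, scipy, OpenCV 4.12 (cv2) and the standard library are available. Lean on these libraries where they do the work, as an engineer would, in place of code of your own. Each camera call takes 0.05 s, during which the arm holds its last target. There are 200 camera calls.

## Task

The loose socket bar has to go back on its rail: bring it in at about 45 degrees to the rail, slide the slot in its end ear under the head of the stop post until the slot bottoms on it, and lean on the post there for a moment with about 10 N. Then, still bearing on the post with about 5 N, swing the bar about it towards the rail's back plates until it snaps in behind the sprung latch, lined up along the rail, and let go. Feel your way: the ear bends above 18 N while you hook and swing it, the rail takes no more than 30 N as the bar snaps in, and everything else on the desk stays where it is.

Things in the scene. Friction and masses are not known exactly. Their poses are not given: they have to be found in the camera images.
- bar_mid (a point): Centre of the loose socket bar: aluminium, four round sockets and a red switch on top, no lead, about 0.5 kg. Body 44 mm wide (x), 270 mm long (y), flat upright sides from 4 to 44 mm above the desk on short rubber feet. Point on its axis, half-way along, 24 mm above its underside. y points along the bar to the end with the steel ear, z up. Grip it across the 44 mm.
- bar_slot (a point): Where the post's axis lies when the ear's slot is bottomed: on the bar's axis, 147 mm from bar_mid to +y. The ear is a steel plate 36 mm wide, 4 to 9 mm above the desk, reaching 171 mm from bar_mid; its slot is 15 mm wide, open at the end (flared to 30 mm over the last 11 mm), with a flat bottom 141 mm from bar_mid. Axes as bar_mid.
- rail_post (a point): Middle of the slot in which the stop post is clamped, 10 mm above the desk. The post itself is NOT measured: it stands firm anywhere from 7 mm before to 7 mm beyond this point along the rail's y, and must be felt for. Shank 12 mm diameter; its 20 mm head is 14 to 20 mm above the desk, so the ear slides in under it. Axes as rail.
- rail: Fixed dark steel desk rail with post and latch; origin on the desk under rail_post. y: along the rail, the way the fitted bar's ear points; x: from the bar's front to the back plates; z up. The fitted bar lies along y at x = 0 (the latch leaves 2 mm of play to -x, 1 mm to +x). The bar swings in from the -x side, turning anticlockwise seen from above.
- rail_latch (a point): Resting place of the orange latch bolt's tip, at x = -24, y = -271 mm from rail_post, 21 mm above the desk; bolt 18 mm high. Its bevel, 44 mm long in x, faces the incoming bar; its flat side then holds the bar's front. The black latch case is at x = -17 to -74, y = -296 to -332 mm, 34 mm high. Axes as rail.
- latch (a joint): How far the sprung bolt is pushed back into its case, in m: 0 = out, 0.021 = fully in. Spring 1.5 N at first, 0.12 N more per mm. The bar's end pushes it in by 4 to 18 mm in passing; it springs out to 0 once the bar is home.
- can: blue drinks can, 66 mm diameter, 115 mm high, standing; origin at its underside. Leave alone.
- mug: white mug, 82 mm diameter, 95 mm high, standing; origin at its underside. Leave alone.
- mouse: white computer mouse 100 x 58 x 34 mm; origin at its underside. Leave alone.
- adapter: white plug adapter, 55 mm cube 45 mm high with two brass pins; origin at its underside. Leave alone.
- phone: mobile phone 74 x 152 x 9 mm lying flat; origin at its underside. Leave alone.
- screwdriver: screwdriver with orange handle lying flat, about 200 mm long; origin at its underside. Leave alone.
- rail_backs (a point): Midway between the two back plates, on the line of their faces (x = 23 mm), 11 mm above the desk. The plates, 22 mm high, are at y = -20 to -46 and -249 to -275 mm from rail_post; between them is only a 2 mm high foot strip, so a finger has room behind the bar. Axes as rail.

How it is judged:
By the outcome, as a careful person would: the job done as asked, in the order asked, and still so for the second after the job is handed in, with the robot touching nothing.
It also fails if it takes over 72 s, if anything falls off the work surface, if the arm or the gripper's body presses on something with over 40 N, if the wrist force passes 120 N, or if a joint passes its speed limit or range.

## Working session

There is one attempt and no reset: what is moved stays moved. The work goes in short steps, each a Python script; the robot and the scene stay as the last script left them, time stands still between calls to the robot, and variables do not carry over. Pictures are saved under pics/ and viewed, at most 10 in all, crops included, and the job is handed in when it is done.

```bash
ls; mkdir -p pics
python3 - <<'E'
from plant import robot
import cv2,numpy as np
print(robot.nose_length, robot.sense())
for n in("scene","side"):
    f=robot.grab_frame(n); np.savez(f"pics/{n}.npz",**f)
    cv2.imwrite(f"pics/{n}0.png",f["image"][:,:,::-1]); print(n,f["fx"],f["cx"],f["cy"],-f["R"].T@f["t"],f["R"])
E
```

```text
pics
0.011 {'t': 0.0, 'joint_pos': array([-0.02887759,  0.46943084, -0.04856829,  1.53373297,  0.02409407,
        1.14100714, -0.08229589]), 'joint_velocities': array([-0.00122371,  0.00050467, -0.00063077, -0.00028321, -0.00062687,
       -0.00016292, -0.00184733]), 'effort': array([ 1.18357209e-03, -5.10321057e+01, -4.63755790e-02, -2.37716943e+01,
        1.05899444e-02,  7.35067850e-03,  1.56414734e-05]), 'tcp_pos': array([ 6.74415160e-01, -1.93361678e-05,  2.41251941e-01]), 'tcp_rot': array([-3.13960139e+00,  8.19630672e-05,  1.57078433e+00]), 'wrist_force': array([ 0.91161228,  0.54880308, -0.10869037]), 'torque': array([-0.01667302,  0.05224651,  0.03647295]), 'gripper_force': 0.0, 'opening': 1.0009839626092925}
scene 515.9674225243486 327.1180966316854 236.81424865116014 [ 1.36662948 -0.87161328  0.80340012] [[ 0.73380946  0.67915904 -0.01633052]
 [ 0.36497014 -0.41438535 -0.83371553]
 [-0.57299256  0.60582818 -0.55195266]]
side 458.61626391820954 323.1753027457716 238.2039532193462 [0.35283487 0.69139958 0.66355337] [[-0.95347209 -0.30144765 -0.00450339]
 [-0.18293439  0.5903616  -0.78613497]
 [ 0.23963717 -0.74873393 -0.61803845]]
```

View pics/scene0.png

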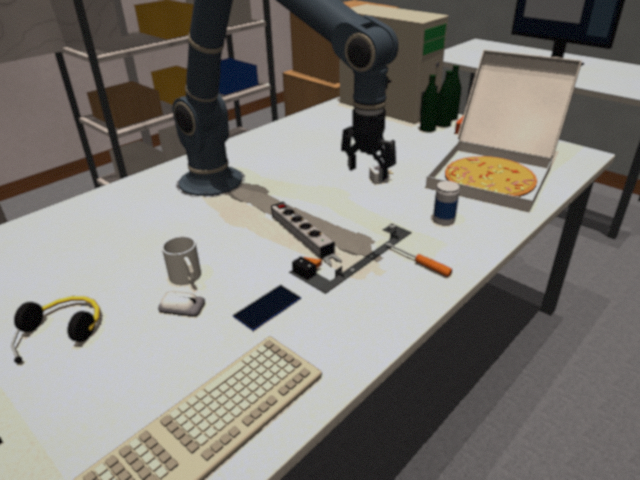

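View pics/side0.png

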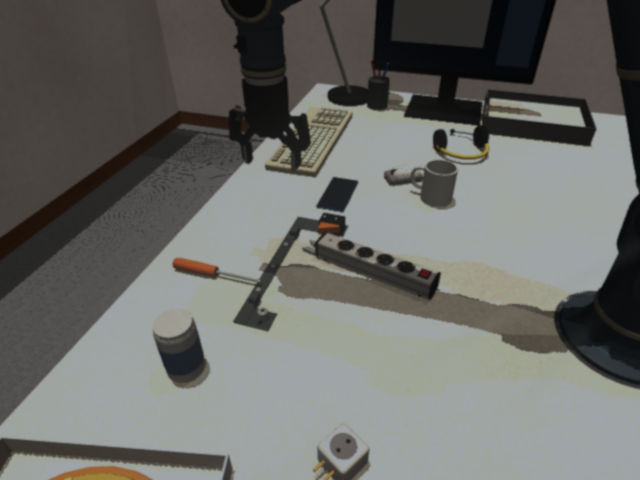

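The scene view shows the bar from about (273,207) to (332,250), with the rail from the latch (305,265) to the post (392,232). In the side view the post is at about (263,313), the latch at (330,225) and the ear at (312,245). I'll get coarse positions from these, then look from above with the wrist camera.

```bash
cat > h.py <<'E'
import numpy as np,cv2
def ray(f,uv,z):
    uv=np.atleast_2d(uv).astype(float)
    d=np.c_[(uv[:,0]-f["cx"])/f["fx"],(uv[:,1]-f["cy"])/f["fy"],np.ones(len(uv))]@f["R"]
    c=-f["R"].T@f["t"]
    return c+d*((z-c[2])/d[:,2])[:,None]
def proj(f,X):
    X=np.atleast_2d(X)@f["R"].T+f["t"]
    return np.c_[f["fx"]*X[:,0]/X[:,2]+f["cx"],f["fy"]*X[:,1]/X[:,2]+f["cy"]]
E
python3 - <<'E'
from h import *
s=np.load("pics/side.npz");c=np.load("pics/scene.npz")
print("side post,latch,ear end,bar far end top",ray(s,[(263,313),(330,225),(308,247)],.01),ray(s,[(438,275),(325,237)],.044))
print("scene",ray(c,[(392,232),(315,263),(340,262)],.01),ray(c,[(276,206),(327,244)],.044))
print("obst side can,mug,adapter,screwdriver tips", ray(s,[(183,375),(437,202),(343,468),(180,268),(262,282),(340,195)],0))
E
```

```text
side post,latch,ear end,bar far end top [[ 0.64637417  0.15420786  0.01      ]
 [ 0.6060538  -0.15394296  0.01      ]
 [ 0.62921899 -0.05969547  0.01      ]] [[ 0.34033652 -0.01406337  0.044     ]
 [ 0.59052476 -0.06442748  0.044     ]]
scene [[ 0.66343655  0.13802245  0.01      ]
 [ 0.60285614 -0.11165737  0.01      ]
 [ 0.64841398 -0.06550272  0.01      ]] [[ 0.35394876 -0.01701847  0.044     ]
 [ 0.6011416  -0.06324235  0.044     ]]
obst side can,mug,adapter,screwdriver tips [[ 0.72431132  0.31680066  0.        ]
 [ 0.37360102 -0.34503368  0.        ]
 [ 0.42282596  0.38592063  0.        ]
 [ 0.8749824   0.07896391  0.        ]
 [ 0.68757908  0.06652262  0.        ]
 [ 0.62341849 -0.30294162  0.        ]]
```

Run:
```python
from plant import robot
import cv2,numpy as np
try: robot.goto([0.56,0.0,0.38],[np.pi,0,np.pi/2])
except robot.IKError as e: print(e); robot.goto([0.56,0.0,0.32],[np.pi,0,np.pi/2])
robot.sleep(.3)
f=robot.grab_frame("wrist"); np.savez("pics/w1.npz",**f)
cv2.imwrite("pics/w1.png",f["image"][:,:,::-1]); print(robot.sense()["t"],f["fx"],-f["R"].T@f["t"],f["R"])
```

```text
1.2 332.8386508797779 [0.56069585 0.07497085 0.50868214] [[ 9.99992929e-01  8.49854813e-04 -3.66332221e-03]
 [ 1.88899097e-03 -9.55833689e-01  2.93902008e-01]
 [-3.25175275e-03 -2.93906850e-01 -9.55828536e-01]]
```

View pics/w1.png

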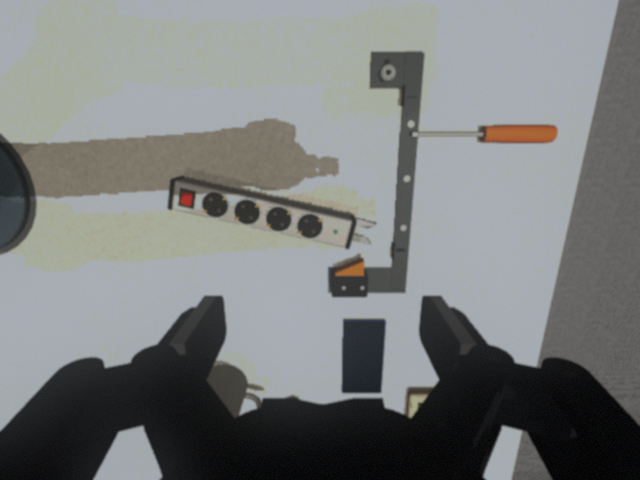

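The wrist view shows the bar's corners near (175,180), (170,207), (350,247) and (354,214), with the ear at about (362,230). The post head is at (388,72), the back plates at about (403,98) and (395,248), and the orange latch bolt at about (350,268). The screwdriver tip at (414,133) is clear of the gripper's final position. Now I'll measure these, using depth for the bar and masks for the rail.

Run:
```python
from h import *
f=dict(np.load("pics/w1.npz")); im=f["image"]; Z=f["range_z"]
v,u=np.mgrid[:480,:640]
P=(np.stack([(u-f["cx"])/f["fx"]*Z,(v-f["cy"])/f["fy"]*Z,Z],-1)-f["t"])@f["R"]
print("table z",np.median(P[100:160,100:140,2]))
roi=np.zeros((480,640),bool);roi[150:262,150:362]=1
m=(roi&(P[...,2]>.030)&(P[...,2]<.055))
print("bar n",m.sum(),"z",np.median(P[m][:,2]))
n,l,st,_=cv2.connectedComponentsWithStats(m.astype(np.uint8)); k=1+st[1:,4].argmax()
uv=np.argwhere(l==k)[:,::-1]
X=ray(f,uv,.044)[:,:2]
r=cv2.minAreaRect((X*1000).astype(np.float32));print("bar rect mm",r, cv2.boxPoints(r).round(1).tolist())
# rail
hsv=cv2.cvtColor(im,cv2.COLOR_RGB2HSV)
d=hsv[...,2]<110
rows=[]
for row in list(range(60,290,4)):
    c=np.where(d[row,372:450])[0]
    if len(c): rows.append((372+c.max()+.5,row))
R=ray(f,rows,.002)[:,:2]
vx,vy,x0,y0=cv2.fitLine((R*1000).astype(np.float32),cv2.DIST_HUBER,0,.01,.01).ravel()
print("right edge dir deg",np.degrees(np.arctan2(vy,vx)),x0,y0,len(rows))
res=(R*1000-[x0,y0])@np.array([vy,-vx]);print("res",res.round(1))
g=im[55:92,372:408]; print(np.array(hsv[60:86,376:402,2])[::2,::2])
o=(hsv[...,0]<20)&(hsv[...,1]>120)&(u>320)&(u<375)&(v>240)&(v<285)
ou=np.argwhere(o)[:,::-1];O=ray(f,ou,.030)[:,:2]*1000
print("orange hull",cv2.convexHull(O.astype(np.float32))[:,0].round(0).tolist())
for nm,sl in(("plates",(P[...,2]>.014)&(P[...,2]<.045)&(u>385)&(u<425)&(v>60)&(v<285)),):
    n,l,st,ce=cv2.connectedComponentsWithStats(sl.astype(np.uint8))
    for i in range(1,n):
        if st[i,4]>5: q=P[l==i]*1000; print(st[i],q.min(0).round(),q.max(0).round())
big=cv2.resize(im[40:300,320:440],None,fx=2.3,fy=2.3,interpolation=cv2.INTER_CUBIC); cv2.imwrite("pics/w1c.png",big[...,::-1])
```

```text
table z -0.0008172932451607922
bar n 5809 z 0.043336317484912124
bar rect mm ((473.6016845703125, -33.876060485839844), (46.80482864379883, 267.8438720703125), 76.87922668457031) [[337.8999938964844, -26.299999237060547], [598.7000122070312, -87.0999984741211], [609.2999877929688, -41.5], [348.5, 19.299999237060547]]
right edge dir deg -89.96985 696.46545 11.51566 58
res [ 0.5  0.1 -0.3 -0.8  0.2 -0.3 -0.7  0.2 -0.2 -0.7  0.3 -0.2 -0.6  0.3
 -0.1 -0.6  0.4 -0.1  6.7  6.3 -0.  -0.5  0.5  0.  -0.4  0.6  0.1 -0.4
  0.6  0.1 -0.3  0.7  0.2 -0.3  0.8  0.3 -0.2 -0.7  0.3 -0.2 -0.7  0.4
 -0.1 -0.6  0.5 -0.1 -0.6  0.5  0.  -0.5  0.6  0.1 -0.5  0.7  0.1 -0.4
 -0.9  0.2]
[[ 76  75  77  76  67  59  60  76  76  75  75  76  77]
 [ 75  77  76  76  63  55  61  73  77  76  78  77  78]
 [ 77  76  76  72  68  80  96  95  82  75  75  76  76]
 [ 76  76  75  72 104 123 129 130 116  88  76  76  77]
 [ 78  77  73  99 128 131 129 135 133 113  81  77  81]
 [ 78  71  73 115 132 103  77  98 135 126  85  77  77]
 [ 77  66  79 120 132  85  56  84 132 131  91  77  78]
 [ 74  63  76 118 132 110  85 116 138 124  84  76  78]
 [ 76  65  72 109 132 134 131 135 132 107  77  80  77]
 [ 79  73  62  85 119 125 133 122 107  85  77  79  78]
 [ 77  77  65  65  82  97 100  91  82  77  78  79  78]
 [ 80  79  76  73  74  78  72  75  78  79  79  80  79]
 [ 79  80  79  78  78  78  80  80  78  77  80  75  74]]
orange hull [[623.0, -132.0], [622.0, -131.0], [622.0, -126.0], [622.0, -121.0], [620.0, -111.0], [619.0, -111.0], [603.0, -117.0], [585.0, -126.0], [582.0, -127.0], [580.0, -129.0], [579.0, -131.0], [579.0, -132.0], [582.0, -134.0], [584.0, -134.0], [599.0, -134.0], [618.0, -134.0], [621.0, -134.0]]
[386  65  10  16 134] [643. 145.  15.] [656. 164.  21.]
[403  85   5  21  69] [670. 114.  15.] [673. 139.  22.]
[419 133   6   4  15] [696.  73.  14.] [703.  77.  15.]
[393 245   4  17  48] [ 670. -115.   15.] [674. -89.  23.]
```

View pics/w1c.png

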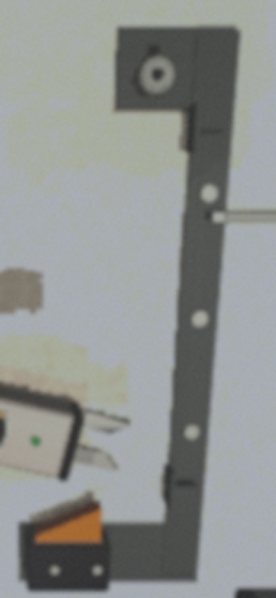

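The rail frame agrees across the two plates, the latch tip and the post line: origin about (0.6465, 0.160), with its y axis along world y. The bar's centre is about (0.473, -0.035), heading -13°. Next I grasp and lift it.

Run:
```python
from plant import robot
from h import *
f=dict(np.load("pics/w1.npz")); V=cv2.cvtColor(f["image"],cv2.COLOR_RGB2HSV)[...,2]
m=np.zeros_like(V);m[62:84,380:398]=V[62:84,380:398]>95
c,r=cv2.minEnclosingCircle(np.argwhere(m)[:,::-1].astype(np.float32));print("post head",c,r,ray(f,c,.020))
a=np.radians(-13.1)
robot.goto([.4733,-.0353,.12],[np.pi,0,a])
robot.move_straight([.4733,-.0353,.023],vel=.12,contact_N=8)
print(robot.sense()["tcp_pos"])
robot.grip(0.0,80); s=robot.sense(); print("grip",s["opening"],s["gripper_force"],s["wrist_force"],s["tcp_pos"])
robot.move_straight([.4733,-.0353,.06],vel=.08)
robot.sleep(.3); s=robot.sense(); print(s["t"],s["wrist_force"],s["torque"],s["opening"],s["tcp_pos"],s["tcp_rot"])
f=robot.grab_frame("wrist"); np.savez("pics/w2.npz",**f); cv2.imwrite("pics/w2.png",f["image"][...,::-1])
```

```text
post head (387.9705810546875, 72.0882339477539) 8.153579711914062 [[0.64637292 0.1547297  0.02      ]]
[ 0.47387604 -0.0353412   0.02352222]
grip 0.5034661481767448 80.77734231948853 [-0.28090407  0.36816073  5.87594411] [ 0.47375149 -0.03529442  0.02376829]
5.0167 [ 0.25681561 -0.14135616 -4.76590312] [ 0.02250328 -0.02038719 -0.01333964] 0.4987936575235383 [ 0.47300764 -0.03531086  0.05959356] [ 3.14135390e+00  8.84920104e-04 -2.28690362e-01]
```

View pics/w2.png

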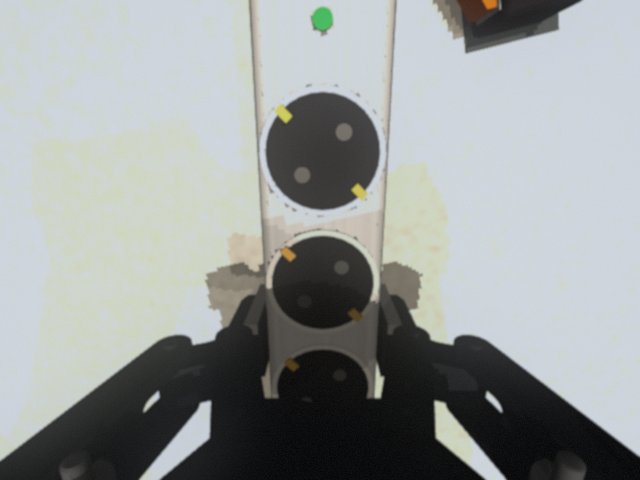

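The grip is central: the bar is straight between the pads and the moment is near zero. Next I go to the 45° approach and feel for the post.

Run:
```python
from plant import robot
from h import *
post=np.array([.6464,.1547]); a=np.pi/4; d=np.array([np.cos(a),np.sin(a)]); z=.026
P=lambda s,zz=z:[*(post-s*d),zz]
robot.goto(P(.207,.085),[np.pi,0,a])
robot.move_straight(P(.207),vel=.1,contact_N=10); robot.sleep(.3)
s=robot.sense(); F0=s["wrist_force"]; print(s["t"],F0,s["tcp_pos"],s["tcp_rot"]); np.save("F0.npy",F0)
print(robot.move_straight(P(.162),vel=.06,contact_N=4))
s=robot.sense(); print(s["t"],s["tcp_pos"],s["wrist_force"]-F0)
r=robot.move_straight(P(.138),vel=.015,contact_N=3)
for i in range(3):
    s=robot.sense(); F=(s["wrist_force"]-F0)[:2]; p=s["tcp_pos"]-[*post,0]
    print(r,s["t"],s["tcp_pos"],"ax",-F@d,"lat",F@[d[1],-d[0]],"s",-p[:2]@d,"latpos",p[:2]@[d[1],-d[0]]); robot.sleep(.1)
f=robot.grab_frame("wrist");cv2.imwrite("pics/w3.png",f["image"][...,::-1])
f=robot.grab_frame("scene");cv2.imwrite("pics/s3.png",cv2.resize(f["image"][160:310,240:440,::-1],None,fx=3,fy=3))
```

```text
6.85 [ 0.8464809   0.07691423 -6.14553012] [0.50034661 0.00835811 0.02644052] [ 3.14093319e+00 -7.49594619e-04  7.85406442e-01]
False
7.75 [0.53129599 0.0397487  0.0257733 ] [-1.66079252  0.33166493  1.75510699]
True 8.8583 [0.54279847 0.05211596 0.02486664] ax 0.18337623070439407 lat 0.4417095436179773 s 0.14579521348280458 latpos -0.0007194723442696008
True 8.9583 [0.54210275 0.05198041 0.0242268 ] ax 1.2648423981756742 lat -1.0602454699003567 s 0.1463830098257082 latpos -0.0011155764958898243
True 9.0583 [0.54207965 0.05198897 0.02419682] ax -0.5479622158721925 lat -0.957992360902349 s 0.14639328974205645 latpos -0.0011379642946379074
```

View pics/s3.png

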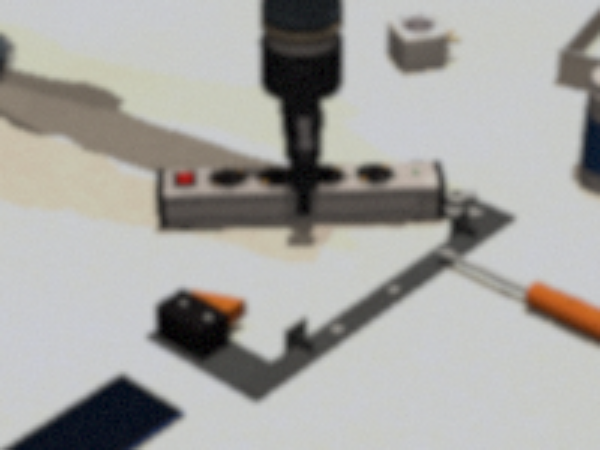

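The scene view shows the ear hooked around the post at about (465,210) of the crop, which agrees with contact at s = 146 mm. Next I lean on the post in small steps and watch the forces.

```bash
cat >> h.py <<'E'
from plant import robot
post=np.array([.6464,.1547])
F0=None
def rd(a,n=4):
    d=np.array([np.cos(a),np.sin(a)]); F=[];
    for i in range(n):
        s=robot.sense(); F.append(s["wrist_force"]); robot.sleep(.02)
    F=np.mean(F,0)-F0; p=s["tcp_pos"][:2]-post
    r=np.array([d[1],-d[0]])   # bar +x
    return dict(t=s["t"],ax=-F[:2]@d,lat=F[:2]@r,Fz=F[2],s=-p@d*1e3,lp=p@r*1e3,z=s["tcp_pos"][2]*1e3,Tz=s["torque"][2],yaw=np.degrees(s["tcp_rot"][2]))
def show(q,*x): print(*x," ".join(f"{k}={v:.2f}" for k,v in q.items()))
def to(a,s,l=0,z=.028,vel=.05,**k):
    d=np.array([np.cos(a),np.sin(a)]);r=np.array([d[1],-d[0]])
    return robot.move_straight([*(post-s*d+l*r),z],vel=vel,attitude=[np.pi,0,a],**k)
E
python3 - <<'E'
import h; from h import *
h.F0=np.load("F0.npy"); a=np.pi/4
S=.1458
for i in range(25):
    to(a,S,z=.027); q=rd(a); show(q,f"cmd {S*1e3:.1f}")
    if q["ax"]>9.2: break
    S-=.0005 if q["ax"]<5 else .0003
    if abs(q["lat"])>8: print("lat!");break
print("hold")
for i in range(4): robot.sleep(.2); show(rd(a))
np.save("S.npy",S)
E
```

```text
cmd 145.8 t=9.56 ax=0.65 lat=-0.52 Fz=1.45 s=146.07 lp=-0.05 z=26.93 Tz=-0.02 yaw=44.99
cmd 145.3 t=9.88 ax=0.70 lat=-0.89 Fz=1.60 s=145.33 lp=-0.03 z=26.94 Tz=0.06 yaw=45.00
cmd 144.8 t=10.19 ax=1.09 lat=-0.64 Fz=1.15 s=144.98 lp=-0.05 z=26.93 Tz=0.03 yaw=45.00
cmd 144.3 t=10.51 ax=3.03 lat=-0.56 Fz=1.80 s=144.86 lp=-0.01 z=26.91 Tz=-0.05 yaw=44.99
cmd 143.8 t=10.82 ax=5.49 lat=-0.60 Fz=3.29 s=144.74 lp=-0.02 z=26.84 Tz=-0.09 yaw=44.98
cmd 143.5 t=11.14 ax=6.39 lat=-0.47 Fz=3.37 s=144.70 lp=-0.06 z=26.79 Tz=0.02 yaw=44.97
cmd 143.2 t=11.46 ax=6.69 lat=-0.44 Fz=3.55 s=144.69 lp=-0.04 z=26.77 Tz=0.01 yaw=44.97
cmd 142.9 t=11.78 ax=7.61 lat=-0.74 Fz=4.19 s=144.67 lp=-0.05 z=26.74 Tz=0.02 yaw=44.96
cmd 142.6 t=12.09 ax=8.41 lat=-0.83 Fz=4.69 s=144.66 lp=-0.06 z=26.72 Tz=0.08 yaw=44.96
cmd 142.3 t=12.41 ax=8.52 lat=-1.26 Fz=4.89 s=144.61 lp=-0.08 z=26.69 Tz=0.06 yaw=44.95
cmd 142.0 t=12.72 ax=9.77 lat=-0.66 Fz=5.15 s=144.61 lp=-0.09 z=26.66 Tz=0.04 yaw=44.94
hold
t=12.99 ax=9.50 lat=-0.72 Fz=4.92 s=144.59 lp=-0.07 z=26.69 Tz=0.03 yaw=44.94
t=13.26 ax=9.44 lat=-0.93 Fz=5.54 s=144.63 lp=-0.06 z=26.66 Tz=0.06 yaw=44.94
t=13.53 ax=9.20 lat=-0.93 Fz=5.18 s=144.61 lp=-0.08 z=26.67 Tz=0.01 yaw=44.94
t=13.79 ax=9.58 lat=-1.04 Fz=5.46 s=144.60 lp=-0.08 z=26.67 Tz=-0.02 yaw=44.94
```

The slot has bottomed and I leaned on the post with 9.5 N for about 1 s. Next I ease to 5 N and swing with axial force feedback, as far as just before the latch.

Run:
```python
import h; from h import *
h.F0=np.load("F0.npy"); S=float(np.load("S.npy")); L=0.
S+=.0014; a=np.pi/4; to(a,S); q=rd(a); show(q,"ease")
while a<np.radians(69.5):
    a+=np.radians(2.5); S+=np.clip((q["ax"]-5.2)/3500,-.0007,.0007)
    to(a,S,L,z=.0275,vel=.04); q=rd(a); show(q,f"{np.degrees(a):.1f} S={S*1e3:.1f}")
    if abs(q["lat"])>3: L+=np.clip(q["lat"],-3,3)*1e-4
    if q["ax"]>12 or q["ax"]<1.5 or abs(q["lat"])>8: print("STOP");break
np.save("S.npy",[a,S,L])
```

```text
ease t=14.11 ax=5.95 lat=-0.38 Fz=1.02 s=144.60 lp=-0.11 z=27.54 Tz=-0.08 yaw=44.97
47.5 S=143.6 t=14.48 ax=6.20 lat=-0.51 Fz=1.20 s=144.66 lp=0.19 z=27.14 Tz=-0.04 yaw=47.45
50.0 S=143.9 t=14.86 ax=6.23 lat=0.09 Fz=1.50 s=144.66 lp=0.19 z=27.22 Tz=-0.09 yaw=49.88
52.5 S=144.2 t=15.23 ax=5.61 lat=0.58 Fz=0.67 s=144.68 lp=0.07 z=27.32 Tz=-0.10 yaw=52.36
55.0 S=144.3 t=15.61 ax=5.88 lat=0.03 Fz=0.79 s=144.72 lp=-0.04 z=27.35 Tz=-0.09 yaw=54.83
57.5 S=144.5 t=15.98 ax=5.97 lat=0.05 Fz=1.24 s=144.75 lp=-0.08 z=27.41 Tz=-0.14 yaw=57.32
60.0 S=144.7 t=16.36 ax=5.84 lat=0.14 Fz=0.77 s=144.79 lp=-0.05 z=27.48 Tz=-0.08 yaw=59.82
62.5 S=144.9 t=16.73 ax=5.57 lat=-0.19 Fz=0.60 s=144.83 lp=0.03 z=27.54 Tz=-0.17 yaw=62.37
65.0 S=145.0 t=17.11 ax=5.08 lat=0.11 Fz=1.22 s=144.91 lp=0.04 z=27.56 Tz=-0.10 yaw=64.91
67.5 S=145.0 t=17.48 ax=5.33 lat=0.15 Fz=1.68 s=144.91 lp=-0.01 z=27.56 Tz=-0.14 yaw=67.43
70.0 S=145.0 t=17.86 ax=4.89 lat=-0.20 Fz=1.57 s=144.97 lp=0.01 z=27.53 Tz=-0.15 yaw=69.93
```

Run:
```python
import h; from h import *
h.F0=np.load("F0.npy"); a,S,L=np.load("S.npy"); q=rd(a)
while a<np.radians(88.9):
    a+=np.radians(2 if a<np.radians(84) else 1); S+=np.clip((q["ax"]-4.5)/3500,-.0006,.0006)
    to(a,S,L,z=.0275,vel=.03); q=rd(a); show(q,f"{np.degrees(a):.1f} S={S*1e3:.1f}")
    if q["ax"]>11 or q["ax"]<.8 or abs(q["lat"])>12: print("STOP");break
np.save("S.npy",[a,S,L])
```

```text
72.0 S=145.1 t=18.31 ax=4.57 lat=-0.50 Fz=1.19 s=145.03 lp=-0.12 z=27.47 Tz=-0.06 yaw=71.97
74.0 S=145.1 t=18.69 ax=4.51 lat=-0.55 Fz=1.53 s=145.05 lp=-0.09 z=27.49 Tz=-0.01 yaw=73.97
76.0 S=145.1 t=19.07 ax=4.11 lat=-1.41 Fz=2.44 s=145.04 lp=-0.12 z=27.47 Tz=0.05 yaw=76.00
78.0 S=145.0 t=19.46 ax=4.25 lat=-3.01 Fz=1.91 s=145.06 lp=-0.33 z=27.37 Tz=0.03 yaw=78.01
80.0 S=144.9 t=19.84 ax=4.83 lat=-2.72 Fz=2.28 s=145.08 lp=-0.53 z=27.28 Tz=-0.09 yaw=79.99
82.0 S=145.0 t=20.23 ax=4.61 lat=-2.75 Fz=0.72 s=145.02 lp=0.09 z=27.43 Tz=0.48 yaw=82.10
84.0 S=145.1 t=20.61 ax=4.92 lat=-2.41 Fz=1.82 s=145.05 lp=-0.01 z=27.46 Tz=0.64 yaw=84.06
86.0 S=145.2 t=20.99 ax=4.58 lat=-3.29 Fz=1.39 s=145.11 lp=-0.04 z=27.46 Tz=0.53 yaw=86.02
87.0 S=145.2 t=21.31 ax=3.51 lat=-3.35 Fz=0.77 s=145.14 lp=-0.04 z=27.42 Tz=0.52 yaw=87.02
88.0 S=144.9 t=21.62 ax=4.54 lat=-4.11 Fz=0.77 s=145.14 lp=-0.05 z=27.45 Tz=0.46 yaw=88.00
89.0 S=144.9 t=21.94 ax=4.02 lat=-3.81 Fz=1.29 s=145.13 lp=-0.03 z=27.46 Tz=0.47 yaw=88.99
```

Run:
```python
import h; from h import *
h.F0=np.load("F0.npy"); a,S,L=np.load("S.npy"); q=rd(a)
while a<np.radians(90.7):
    a+=np.radians(.3); S+=np.clip((q["ax"]-4.8)/3500,-.0004,.0004)
    to(a,S,L,z=.0275,vel=.02); q=rd(a); show(q,f"{np.degrees(a):.1f} S={S*1e3:.1f}")
    if q["ax"]>11 or q["ax"]<.8 or abs(q["lat"])>10: print("STOP");break
np.save("S.npy",[a,S,L])
for n,(y0,y1,x0,x1) in dict(scene=(180,300,260,420),side=(190,340,220,420)).items():
    f=robot.grab_frame(n);np.savez(f"pics/{n}5.npz",**f);cv2.imwrite(f"pics/{n}5.png",cv2.resize(f["image"][y0:y1,x0:x1,::-1],None,fx=3.5,fy=3.5))
```

```text
89.3 S=144.7 t=22.32 ax=4.76 lat=-4.99 Fz=1.66 s=145.17 lp=-0.52 z=27.40 Tz=0.16 yaw=89.19
89.6 S=144.7 t=22.64 ax=4.65 lat=-4.53 Fz=1.98 s=145.16 lp=-0.60 z=27.39 Tz=0.12 yaw=89.48
89.9 S=144.6 t=22.96 ax=3.79 lat=-4.75 Fz=1.98 s=145.18 lp=-0.64 z=27.38 Tz=0.20 yaw=89.78
90.2 S=144.3 t=23.27 ax=4.96 lat=-3.76 Fz=1.26 s=145.23 lp=0.10 z=27.53 Tz=0.36 yaw=90.14
90.5 S=144.4 t=23.59 ax=4.74 lat=-3.82 Fz=1.58 s=145.22 lp=0.05 z=27.53 Tz=0.11 yaw=90.36
90.8 S=144.3 t=23.91 ax=4.45 lat=-5.88 Fz=3.13 s=145.23 lp=-0.71 z=27.50 Tz=-0.49 yaw=90.50
```

View pics/scene5.png

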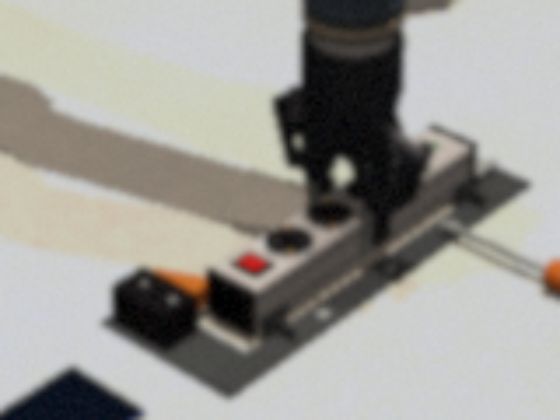

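The scene crop shows the bar along the rail against the plates, with the orange bolt still partly hidden at (185,283). I'll check how far the bolt is out from the side camera, which sees the bar's front.

Run:
```python
from h import *
for nm in("side","side5"):
    f=dict(np.load(f"pics/{nm}.npz")); h=cv2.cvtColor(f["image"],cv2.COLOR_RGB2HSV)
    v,u=np.mgrid[:480,:640]
    o=(h[...,0]<20)&(h[...,1]>110)&(u>290)&(u<360)&(v>205)&(v<250)
    O=ray(f,np.argwhere(o)[:,::-1],.030)[:,:2]*1000
    print(nm,o.sum(),O.min(0),O.max(0),cv2.convexHull(O.astype(np.float32))[:,0].round().tolist())
```

```text
side 191 [ 575.25635098 -136.62676422] [624.08497042 -95.76154098] [[624.0, -132.0], [624.0, -124.0], [624.0, -116.0], [623.0, -112.0], [621.0, -109.0], [620.0, -105.0], [616.0, -99.0], [612.0, -96.0], [610.0, -96.0], [606.0, -98.0], [586.0, -104.0], [578.0, -107.0], [576.0, -111.0], [575.0, -115.0], [577.0, -131.0], [584.0, -137.0], [611.0, -137.0], [613.0, -136.0], [622.0, -133.0]]
side5 211 [ 574.20990064 -136.9534127 ] [658.02767736 -93.54936146] [[658.0, -130.0], [657.0, -127.0], [652.0, -120.0], [612.0, -96.0], [607.0, -94.0], [575.0, -107.0], [574.0, -111.0], [577.0, -131.0], [584.0, -137.0], [596.0, -137.0], [611.0, -137.0], [654.0, -132.0], [656.0, -131.0]]
```

View pics/side5.png

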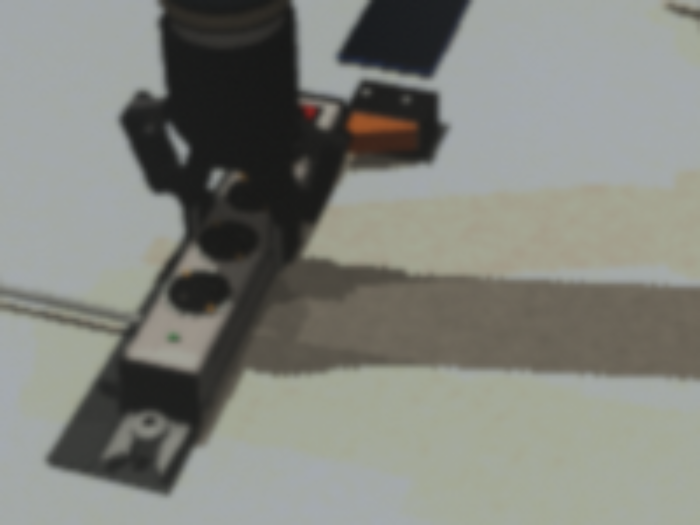

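The side view shows the bolt fully out: its orange extent matches the initial view, with the tip's y at about -95. The bar lies along the rail with the ear hooked under the head at (150,425). Next I ease off, lower it onto its feet, release and retreat.

Run:
```python
import h; from h import *
h.F0=np.load("F0.npy"); a,S,L=np.load("S.npy"); b=np.pi/2
to(b,S+.0008,-.0003,z=.0275,vel=.02); show(rd(b),"ease")
r=to(b,S+.0008,-.0003,z=.0238,vel=.02,contact_N=4); show(rd(b),r)
robot.grip(.8,20); robot.sleep(.2); s=robot.sense(); p=s["tcp_pos"]; print(s["opening"],p,s["wrist_force"])
robot.move_straight([p[0],p[1],.10],vel=.1)
robot.goto([.56,.0,.38],[np.pi,0,np.pi/2]); robot.sleep(.3)
f=robot.grab_frame("wrist"); np.savez("pics/w6.npz",**f)
cv2.imwrite("pics/w6.png",cv2.resize(f["image"][30:310,300:570,::-1],None,fx=2.1,fy=2.1)); print(robot.sense()["t"])
hs=cv2.cvtColor(f["image"],cv2.COLOR_RGB2HSV);v,u=np.mgrid[:480,:640]
o=(hs[...,0]<20)&(hs[...,1]>120)&(u>320)&(u<375)&(v>240)&(v<285)
O=ray(f,np.argwhere(o)[:,::-1],.030)[:,:2]*1000; print("orange",O.min(0),O.max(0))
Z=f["range_z"];P=(np.stack([(u-f["cx"])/f["fx"]*Z,(v-f["cy"])/f["fy"]*Z,Z],-1)-f["t"])@f["R"]
m=(P[...,2]>.040)&(P[...,2]<.050)&(u>340)&(u<440)&(v>50)&(v<285)
print("z",np.median(P[m][:,2]),cv2.minAreaRect((ray(f,np.argwhere(m)[:,::-1],.044)[:,:2]*1000).astype(np.float32)))
```

```text
ease t=24.35 ax=3.71 lat=-1.44 Fz=0.32 s=145.23 lp=0.62 z=27.80 Tz=-0.04 yaw=89.97
False t=24.75 ax=4.50 lat=1.00 Fz=1.59 s=145.28 lp=0.65 z=24.12 Tz=-0.26 yaw=89.95
0.802913418069839 [0.64616211 0.00988682 0.02394571] [-0.56699765  0.49471248 -0.14213746]
27.7167
orange [ 578.97599576 -134.20367126] [ 638.75905218 -110.71962577]
z 0.04320804464703676 ((646.1268920898438, 8.567817687988281), (266.6078796386719, 44.809852600097656), 89.96726989746094)
```

View pics/w6.png

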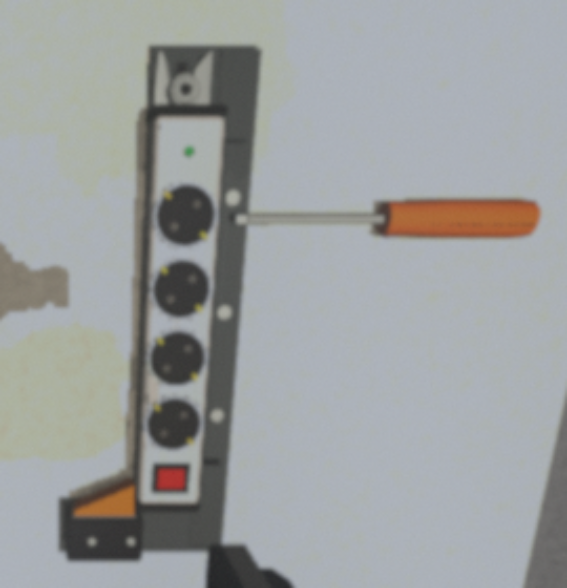

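The bar lies aligned behind the fully extended bolt, whose tip y is -111 as at rest. Its centre is at x = 646 mm at 90.0°, the ear is hooked on the post at (185,88), and the screwdriver hasn't moved.

```bash
python3 -c "
from plant import robot
print(robot.close_job())"
```

```text
the job is handed in; nothing more can be done
None
```

The socket bar is back on its rail and the job is handed in at about 28 s. I leaned on the post with about 9.5 N, swung the bar in at about 4–6 N, and the last camera check showed it latched and lined up along the rail.

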